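Latch the sprung service hatch of a desktop PC

TASK

The service hatch on top of the flat PC case is standing ajar. Press it gently down until it seats on the frame, without forcing it, and while holding it down turn the orange wing knob a quarter turn clockwise, as far as it goes, so that its tongue catches behind the frame edge; then let go. The hatch must stay shut by itself; leave the power bank, the remote and the mouse where they are.

Things in the scene. Friction and masses are not known exactly. Their poses are not given: they have to be found in the camera images.
- case: Dark grey PC case lying flat, fixed on the desk, 320 x 340 x 100 mm (x, y, z). Origin: centre of its underside, z up. A light grey hatch, 198 x 198 x 4 mm, covers the top opening x -120..80, y -140..60 mm. Hinge line: parallel to y at x = 80, z = 96 mm (the underside of the hatch). Knob axis: square to the hatch, 165 mm from the hinge line, at x = -85, y = -40 mm when shut.
- hatch (a joint): Hinge of the hatch, rad: 0 = level with the case top, positive = raised (rotation about the case's +y; the free edge at -x rises). Springs hold it ajar at 0.17 to 0.29 and lift it again when let go unlatched. Pushing it shut takes about 3 N down at the knob at first, rising to about 6 to 8 N near shut, before it meets its seat.
- hatch_edge (a point): Middle of the hatch's free edge, on its top face. Below it a covered steel ledge of the frame (the frame edge) stops the hatch. Its height differs from case to case, so the hatch seats anywhere from -0.053 (sunk) to 0.017 rad: feel for the force rising steeply above the springs' force. The thin ledge must not be loaded beyond 22 N. Latched and let go, the hatch rises about 2 mm onto its tongue.
- knob (a joint): Turn of the wing knob on the hatch, rad: 0 = tongue stowed, wing parallel to the case's y; grows clockwise seen from above to a stop at 1.571, tongue towards the case's -x, behind the ledge. Starts at 0 to 0.25. Stiff, 0.12 N m, more from about 0.6 on, where the tongue slides under the ledge; if the hatch is not held on its seat (within 1 mm) it butts on the ledge or passes over it.
- wing (a point): Point on the knob's axis in the orange wing, 28 mm above the hatch's top face (32 mm above its underside). The wing is an upright flat bar 56 mm long, 12 mm thick, 6 to 40 mm above the hatch, on a black disc 52 mm across, 6 mm thick, that turns with it. Axes: z along the knob's axis (tilts with the hatch), y along the wing, x across its thickness. A white stripe marks the end over the tongue (-y).
- power_bank_mid (a point): Centre of a white power bank, 140 x 70 x 18 mm, lying loose on the case top beside the hatch (+y side).
- remote_mid (a point): Centre of a small white remote control, 85 x 52 x 10 mm, loose on the desk beside the case (-y side).
- mouse_mid (a point): Centre of a dark red and black computer mouse, 110 x 58 x 35 mm, loose on the desk beside the case (+y side).

How it is judged:
By the outcome, as a careful person would: the job done as asked, in the order asked, and still so for the second after the job is handed in, with the robot touching nothing.
It also fails if it takes over 53 s, if anything falls off the work surface, if the arm or the gripper's body presses on something with over 40 N, if the wrist force passes 120 N, or if a joint passes its speed limit or range.

ROBOT

A 6-joint arm with a two-finger parallel gripper is mounted at the origin on the work surface. World frame = base frame: x ahead of the robot, y to its left, z up, the work surface at z = 0. Lengths are in m, angles in degrees, forces in N, time in s.
With the tool pointing down it reaches from about 0.35 to 0.875 m from the base axis. Payload 4.2 kg.
Tool frame: the origin (TCP) lies midway between the tips of the shut fingers; the grasp point (between the pads) lies r.pinch_z behind it (r.pinch_z is the distance from the TCP to the grasp point, in m); z points along the fingers, y is the direction in which the jaws open and shut (so a half turn about z gives the same grasp; the last joint's range is limited). The gripper opens to 87 mm and grips with 3 to 60 N. Pads are 19 mm wide; open, the fingers measure 117 mm over their backs; the gripper's body (75 mm by 190 mm) begins 51 mm behind the grasp point.
Start: joints at [84.03, 22.042, 0.453, 0, -68.411, -14.817], TCP at [0.222, 0.584, 0.199] pointing down, gripper open.
Joint ranges: [-179.83, 179.83], [-69.29, 118.12], [-61.27, 80.66], [-181.25, 117.63], [-171.15, -9.14], [-177.46, 177.46]. Speed limits (degrees/s): [159.86, 159.86, 180, 180, 180, 180].

INTERFACE

Orientations are given as a 3x3 rotation matrix whose columns are the frame's x, y, z axes.
In Python, from station import r gives the robot as it stands. The module is installed in compiled form; this text tells all that it offers.
- The arm moves only by the tool play_rows, never from a script. Its argument "deltas" is a list of rows, each a list of 7 numbers: the shift along the tool's x, y, z in units of 25 mm (1.0 is 25 mm), then the turn, a rotation vector about the tool's x, y, z in units of 5 degrees (1.0 is 5 degrees), then the finger opening in mm, from 0 to 87. In form: [[tx, ty, tz, wx, wy, wz, fingers], ...]. A call has 1 to 12 rows; each row is the pose to reach, as a shift and turn from the pose commanded when the call began, along the tool's axes at that moment; what a row does not reach only later rows make up. A row lasts 1/10 s, in which the tool goes at most 50 mm and 8.59 degrees, less where a joint would pass 70% of its speed; a pose out of reach is approached as far as the arm can. A call with a gripper value outside its range is refused whole. The fingers move at their own pace and stop on an object; the grip force is fixed at half the most. Time passes only in rows, so rows that repeat a pose let the fingers close. It gives the time, the measured TCP pose, the force and the opening at its end, in the units of the state.
- r.sense(): the state, without advancing time (a new reading comes with each control period).
- r.capture(name): name is "side" or "top"; returns a dict with "pixels" (384x512x3 uint8, red, green, blue), "camera_matrix" (3x3 intrinsics, pixels), "R" (3x3) and "t" (3): a world point X has camera coordinates R X + t. Camera axes: x right, y down, z forward; pixel columns grow to the right and rows downward; lengths in m; the calibration is good to about 2 mm. A picture is of the moment at which its call begins. There is no depth.
- r.finish_job(): hands the job in, once; it reports no verdict.
Trained networks look in the newest picture that a camera, given by its name, has taken for a name from the list of things; names that differ only in an ending like _2 or _b are one class to them, and where a whole thing is asked for, a point or a joint stands for the part that bears it (a point fixed in the world has none). Each returns a list of dicts, best first, with "score" (0 to 1); they miss things now and then, are a little off and sometimes report something else, mostly with a low value. They report only what shows in the picture. A call takes as long as a camera call.
- r.spot_in(camera, target): "centre" ([x, y, z] in m, in world coordinates, good to about 4 mm: the middle of the surface that is visible of it).
- r.cut_out(camera, target): "region" (384x512 bool, what is visible of it).
The state is a dict: "time_s": time; "joints": joint angles; "joint_velocities": joint speeds; "effort": joint torques, N m; "tcp_pos": TCP position; "ee_rot": TCP orientation; "wrist_force": force on the tool from outside, world axes, zero at the start; "moment": the same for the moment, N m; "gripper_width": opening from 0.0 (shut) to 1.0 (fully open).
Only numpy, scipy, OpenCV 4.12 (cv2) and the standard library are available. Lean on these libraries where they do the work, as an engineer would, in place of code of your own. Each camera call takes 0.05 s, during which the arm holds its last target.

## Working session

There is one attempt and no reset: what is moved stays moved. The work goes in short steps, Python scripts to look and compute and a tool call to move; the robot and the scene stay as the last step left them, time stands still between calls to the robot, and variables do not carry over. Pictures are saved under pics/ and viewed, and the job is handed in when it is done.

Besides the shell and the picture viewer there is one more tool, called after "Emit:" by a JSON object that holds its "api" and its "payload". play_rows: Moves the arm, as the interface text tells. Its arguments: {"type":"object","properties":{"deltas":{"type":"array","items":{"type":"array","items":{"type":"number"}}}},"required":["deltas"]}

```bash
mkdir -p pics
python3 - <<'E'
from station import r
import cv2,numpy as np
s=r.sense();print(s,r.pinch_z)
for c in("side","top"):
    d=r.capture(c);cv2.imwrite(f"pics/{c}0.png",d["pixels"][:,:,::-1])
    np.savez(f"{c}_cam.npz",K=d["camera_matrix"],R=d["R"],t=d["t"])
    for n in["case","hatch","hatch_edge","knob","wing","power_bank_mid","remote_mid","mouse_mid"]:
        print(c,n,[(round(q["score"],2),np.round(q["centre"],4)) for q in r.spot_in(c,n)[:2]])
E
```

```text
{'time_s': 0.0, 'joints': array([ 8.40291841e+01,  2.20911401e+01,  3.78401099e-01, -2.94610136e-02,
       -6.84134372e+01, -1.48188919e+01]), 'joint_velocities': array([ 0.03723804,  0.01657932,  0.06318822,  0.03898282,  0.07374226,
       -0.06980674]), 'effort': array([ 4.36150804e-04, -3.90663385e+01,  1.87401921e+01,  4.21971291e+00,
        1.10018224e-02, -1.91658751e-04]), 'tcp_pos': array([0.22156036, 0.5836848 , 0.19834507]), 'ee_rot': array([[ 9.34822137e-01, -3.55115581e-01, -7.04604880e-04],
       [-3.55116266e-01, -9.34819692e-01, -2.14046026e-03],
       [ 1.01432274e-04,  2.25116629e-03, -9.99997461e-01]]), 'wrist_force': array([-1.07149464, -0.05879248, -0.20684213]), 'moment': array([ 0.0110392 , -0.02172019,  0.03165665]), 'gripper_width': 0.9986831031175811} 0.0187
side case [(0.97, array([ 0.5815, -0.0994,  0.0956]))]
side hatch [(0.93, array([ 0.5731, -0.0404,  0.1253]))]
side hatch_edge [(0.56, array([ 0.5717, -0.037 ,  0.1253]))]
side knob [(0.78, array([ 0.5181, -0.0151,  0.1535])), (0.17, array([0.6086, 0.1305, 0.1159]))]
side wing [(0.68, array([ 0.5136, -0.0142,  0.1529]))]
side power_bank_mid [(0.87, array([0.6085, 0.1277, 0.1184]))]
side remote_mid [(0.62, array([ 0.56  , -0.2803,  0.0089]))]
side mouse_mid [(0.47, array([0.64  , 0.3208, 0.0382]))]
top case [(0.86, array([ 0.5942, -0.0051,  0.1006]))]
top hatch [(0.76, array([ 0.5623, -0.0155,  0.1218])), (0.64, array([ 0.5121, -0.0016,  0.1587]))]
top hatch_edge [(0.68, array([ 0.5639, -0.0203,  0.127 ]))]
top knob [(0.56, array([ 0.5105, -0.0033,  0.1563]))]
top wing [(0.51, array([ 0.5644, -0.0213,  0.1263])), (0.21, array([0.631 , 0.3018, 0.0377]))]
top power_bank_mid [(0.82, array([0.594 , 0.1336, 0.1165])), (0.41, array([ 0.5951, -0.0031,  0.101 ]))]
top remote_mid [(0.93, array([ 0.5591, -0.272 ,  0.0084]))]
top mouse_mid [(0.71, array([0.633 , 0.303 , 0.0373]))]
```

View pics/side0.png

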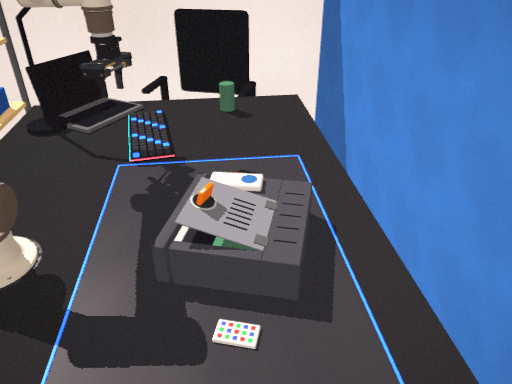

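View pics/top0.png

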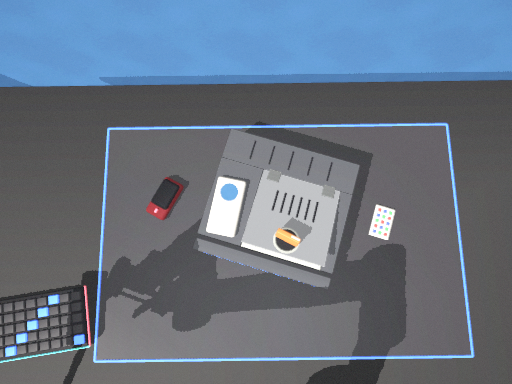

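Run:
```python
import cv2
a=cv2.imread("pics/top0.png")[115:295,180:380];cv2.imwrite("pics/topc.png",cv2.resize(cv2.convertScaleAbs(a,alpha=1.6,beta=15),None,fx=3.3333,fy=3.3333,interpolation=cv2.INTER_CUBIC))
a=cv2.imread("pics/side0.png")[160:300,145:325];cv2.imwrite("pics/sidec.png",cv2.resize(cv2.convertScaleAbs(a,alpha=1.6,beta=15),None,fx=4,fy=4,interpolation=cv2.INTER_CUBIC))
```

```text
(no output)
```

View pics/topc.png

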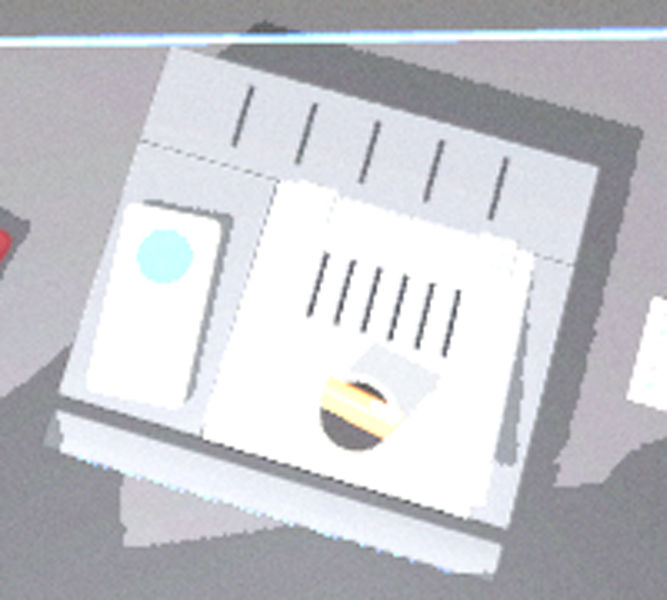

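View pics/sidec.png

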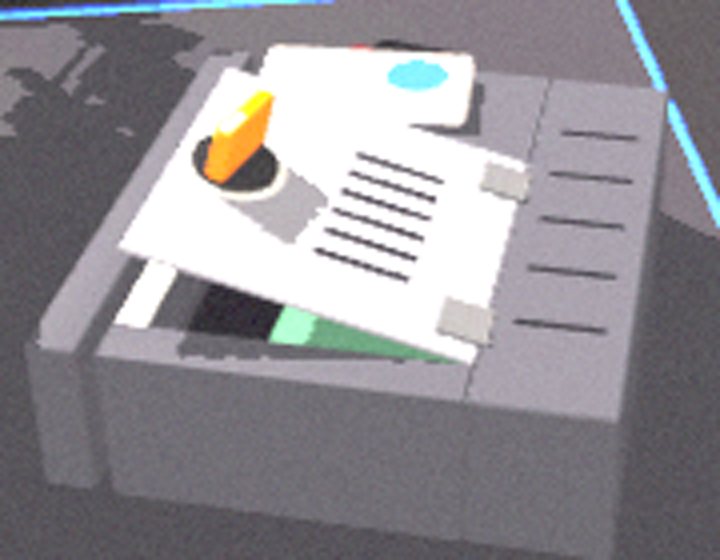

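```bash
cat > h.py <<'E'
import numpy as np,cv2
from scipy.optimize import least_squares
cams={c:dict(np.load(f"{c}_cam.npz")) for c in("side","top")}
def proj(c,X):
    d=cams[c];p=(np.atleast_2d(X)@d["R"].T+d["t"])@d["K"].T;return p[:,:2]/p[:,2:]
def hp(a,u,v,w): # hatch point: u distance from hinge, v case y, w above underside
    return np.array([0.08-u*np.cos(a)+w*np.sin(a),v,0.096+u*np.sin(a)+w*np.cos(a)])
def tw(p,X):
    c,s=np.cos(p[2]),np.sin(p[2]);X=np.atleast_2d(X)
    return np.c_[p[0]+c*X[:,0]-s*X[:,1],p[1]+s*X[:,0]+c*X[:,1],X[:,2]]
def T(x,y):return(180+x/3.3333,115+y/3.3333)
def S(x,y):return(145+x/4,160+y/4)
def wp(a,k,lx,ly,h): # wing local (x,y) height h above hatch top; k clockwise
    c,s=np.cos(-k),np.sin(-k); X=c*lx-s*ly;Y=s*lx+c*ly
    return hp(a,0.165-X,-0.04+Y,h+0.004)
E
cat > fit.py <<'E'
from h import *
def obs(p):
    a=p[3]
    return [("top",[.16,.17,.1],T(170,47)),("top",[.16,-.17,.1],T(598,166)),
    ("top",hp(a,.198,.059,.004),T(205,437)),("top",hp(a,.198,-.139,.004),T(488,515)),
    ("top",hp(a,.0,.059,.004),T(275,180)),("top",hp(a,.0,-.139,.004),T(535,255)),
    ("side",[.16,.17,.1],S(665,90)),("side",[.16,-.17,.1],S(617,418)),
    ("side",hp(a,.198,.059,.004),S(230,70)),("side",hp(a,.198,-.139,.004),S(122,247)),
    ("side",hp(a,.0,-.139,.004),S(472,362))]
def res(p):return np.concatenate([proj(c,tw(p,X))[0]-np.array(o) for c,X,o in obs(p)])
f=least_squares(res,[.6,0,-.25,.2],loss="soft_l1")
p=f.x;print(p,np.degrees(p[2:]));print(res(p).reshape(-1,2).round(1))
print("wing",tw(p,wp(p[3],0,0,0,.028)), "knobaxis top disc")
print("wing shut",tw(p,wp(0,0,0,0,.028)))
np.save("p.npy",p)
E
python3 fit.py
```

```text
[ 0.59545794  0.00981013 -0.29530283  0.24951923] [-16.91960608  14.2963986 ]
[[-0.5 -0.3]
 [ 0.6 -0.3]
 [-0.1 -3.7]
 [-1.1 -2.6]
 [ 1.2  0.3]
 [ 0.  -0.6]
 [-0.7 -1.1]
 [-0.1  0.4]
 [-2.2 -0.5]
 [-2.1  0.5]
 [-0.2  0.2]]
wing [[ 0.5149447  -0.00750775  0.16775379]] knobaxis top disc
wing shut [[ 0.50249606 -0.00372091  0.128     ]]
```

```bash
cat > ov.py <<'E'
from h import *
import sys
def draw(imgs,p,k,out):
    a=p[3];ps=[]
    L=[[[.16,.17,.1],[.16,-.17,.1],[-.16,-.17,.1],[-.16,.17,.1],[.16,.17,.1]],
     [hp(a,0,.059,.004),hp(a,0,-.139,.004),hp(a,.198,-.139,.004),hp(a,.198,.059,.004),hp(a,0,.059,.004)],
     [hp(a,.198,-.139,0),hp(a,.198,.059,0)]]
    for h in(.006,.04):L.append([wp(a,k,x,y,h) for x,y in((.006,.028),(.006,-.028),(-.006,-.028),(-.006,.028),(.006,.028))])
    L.append([wp(a,k,.026*np.cos(t),.026*np.sin(t),.006) for t in np.linspace(0,6.283,30)])
    cols=[(0,255,255),(0,255,0),(255,255,0),(255,0,255),(255,0,0),(0,0,255)]
    for c,(x0,y0,x1,y1) in(("top",(190,120,370,295)),("side",(150,160,320,300))):
        im=cv2.imread(imgs[c])[y0:y1,x0:x1];im=cv2.convertScaleAbs(im,alpha=1.0,beta=15);s=3.3333 if False else 3
        s=3.4 if c=="top" else 4.2
        im=cv2.resize(im,None,fx=s,fy=s,interpolation=cv2.INTER_CUBIC)
        for l,cl in zip(L,cols):
            q=(proj(c,tw(p,np.array(l)))+.5-[x0,y0])*s
            cv2.polylines(im,[q.round().astype(int)],False,cl,1)
        cv2.imwrite(f"pics/{out}_{c}.png",im)
if __name__=="__main__":
    p=np.load("p.npy");draw({"top":"pics/top0.png","side":"pics/side0.png"},p,float(sys.argv[1]),sys.argv[2])
E
python3 ov.py 0.15 ov1
```

```text
(no output)
```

View pics/ov1_top.png

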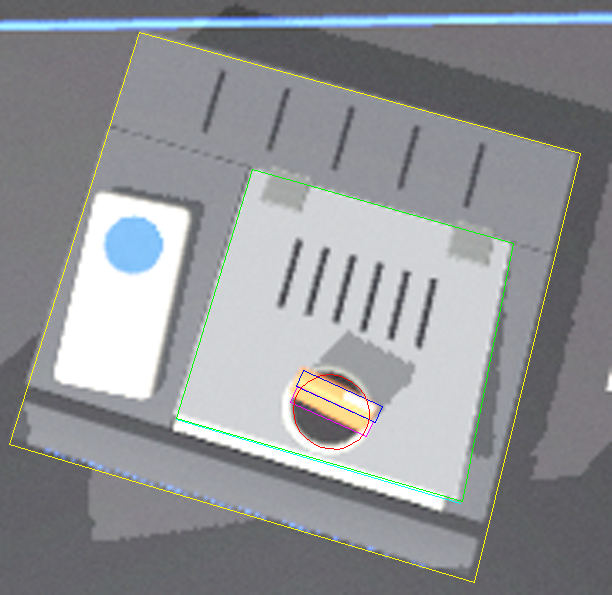

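View pics/ov1_side.png

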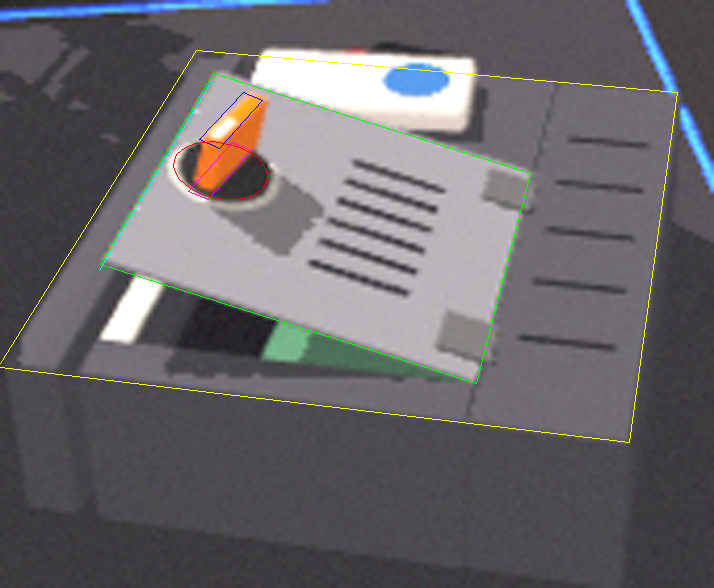

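```bash
sed -i '/T(205,437)/d' fit.py; python3 fit.py
cat > wfit.py <<'E'
from h import *
import sys
from scipy.optimize import minimize
def mask(f,c,x0,y0,x1,y1):
    im=cv2.imread(f);h=cv2.cvtColor(im,cv2.COLOR_BGR2HSV)
    m=((h[...,0]>4)&(h[...,0]<25)&(h[...,1]>90)&(h[...,2]>100)).astype(np.uint8)
    z=np.zeros_like(m);z[y0:y1,x0:x1]=m[y0:y1,x0:x1]
    q=np.argwhere(z)[:,::-1].astype(np.int32)
    out=np.zeros_like(m);cv2.fillConvexPoly(out,cv2.convexHull(q),1);return out
SS=8
def cost(v,p,ms):
    a,k,dx,dy=v;tot=0
    for c,m in ms.items():
        P=np.array([wp(a,k,x,y,h) for x in(-.006,.006) for y in(-.028,.028) for h in(.006,.04)])+[dx,dy,0]
        q=proj(c,tw(p,P));ys,xs=np.nonzero(m);o=np.array([xs.min()-15,ys.min()-15]);n=np.array([xs.max(),ys.max()])+15-o
        big=np.zeros((n[1]*SS,n[0]*SS),np.uint8);cv2.fillConvexPoly(big,cv2.convexHull(((q+.5-o)*SS).round().astype(np.int32)),255)
        s=cv2.resize(big,tuple(int(i) for i in n),interpolation=cv2.INTER_AREA)/255.
        tot+=np.abs(s-m[o[1]:o[1]+n[1],o[0]:o[0]+n[0]]).sum()/m.sum()
    return tot+(dx**2+dy**2)/.004**2*.03
def run(tag,rt,rs,a0,k0s):
    p=np.load("p.npy");ms={}
    if rt:ms["top"]=mask(f"pics/top{tag}.png","top",*rt)
    if rs:ms["side"]=mask(f"pics/side{tag}.png","side",*rs)
    for c,m in ms.items():print(c,m.sum(),np.argwhere(m).mean(0)[::-1])
    b=min((minimize(cost,[a0,k0,0,0],(p,ms),method="Nelder-Mead",options=dict(initial_simplex=np.array([[a0,k0,0,0],[a0+.05,k0,0,0],[a0,k0+.15,0,0],[a0,k0,.003,0],[a0,k0,0,.003]]))) for k0 in k0s),key=lambda f:f.fun)
    print("a,k,dx,dy",b.x.round(4),b.fun.round(3));return p,b.x
if __name__=="__main__":
    p,v=run("0",(270,220,305,255),(188,175,225,215),.24,[0,.1,.2])
    print(tw(p,wp(v[0],v[1],0,0,.028)+[v[2],v[3],0]))
E
python3 wfit.py
```

```text
[ 0.59692371  0.01095737 -0.30191503  0.24578902] [-17.29845699  14.08267351]
[[-0.4 -1.2]
 [ 0.4 -0.3]
 [ 1.  -0.3]
 [-0.4 -0.8]
 [ 0.2 -1.1]
 [-0.1  0.2]
 [-1.4 -0.7]
 [-1.8  0.2]
 [-0.1 -0.1]]
wing [[ 0.51604318 -0.0057485   0.16718634]] knobaxis top disc
wing shut [[ 0.5038744 -0.0019587  0.128    ]]
top 257 [287.28404669 236.91439689]
side 242 [204.32644628 193.33057851]
a,k,dx,dy [2.559e-01 2.089e-01 9.000e-04 1.000e-04] 0.206
[[ 0.51762729 -0.00612425  0.16872668]]
```

```bash
cat > mv.py <<'E'
from h import *
from scipy.spatial.transform import Rotation as Ro
P=np.load("p.npy"); OFF=np.array([.0009,.0001,0])
def pose(a,k,h):
    pos=tw(P,wp(a,k,0,0,h)+OFF)[0]
    Y=Ro.from_euler("z",P[2]).as_matrix()@Ro.from_euler("y",a).as_matrix()@Ro.from_euler("z",-k).as_matrix()
    wx,wy,wz=Y.T
    z=-wz;x=-wy;y=np.cross(z,x)
    return pos,np.c_[x,y,z]
def delta(s,pos,R):
    R0=s["ee_rot"];t=R0.T@(pos-s["tcp_pos"])/.025
    w=np.degrees(Ro.from_matrix(R0.T@R).as_rotvec())/5
    return np.r_[t,w].round(3)
E
python3 - <<'E'
from mv import *
from station import r
s=r.sense()
for h in(.1,):
    p,R=pose(.2559,.2089,h);print(p,R.round(3),delta(s,p,R))
p,R=pose(.2559,.2089,.1);R2=R.copy()
E
```

```text
[ 0.53502689 -0.01155597  0.23837751] [[-0.482 -0.842 -0.242]
 [-0.874  0.479  0.075]
 [ 0.052  0.248 -0.967]] [20.173 17.838 -1.557 -2.646 -2.013 19.577]
```

Emit:
{"api": "play_rows", "payload": {"deltas": [[1.4, 1.3, -0.1, -0.2, -0.15, 1.4, 70], [2.9, 2.55, -0.25, -0.4, -0.3, 2.8, 60], [4.3, 3.8, -0.35, -0.55, -0.45, 4.2, 60], [5.8, 5.1, -0.45, -0.75, -0.6, 5.6, 60], [7.2, 6.4, -0.55, -0.95, -0.7, 7, 60], [8.6, 7.6, -0.65, -1.1, -0.85, 8.4, 60], [10.1, 8.9, -0.8, -1.3, -1, 9.8, 60], [11.5, 10.2, -0.9, -1.5, -1.15, 11.2, 60], [13, 11.5, -1, -1.7, -1.3, 12.6, 60], [14.4, 12.7, -1.1, -1.9, -1.45, 14, 60], [15.8, 14, -1.2, -2.1, -1.6, 15.4, 60], [17.2, 15.3, -1.35, -2.3, -1.7, 16.7, 60]]}}

```text
time_s: 2.1
tcp_pos: [0.4887, 0.0722, 0.2335]
ee_rot: [[-0.256, -0.941, -0.223], [-0.967, 0.254, 0.037], [0.022, 0.225, -0.974]]
wrist_force: [1.5, 0.6, 0.5]
gripper_width: 0.687
```

```bash
cat > d.py <<'E'
from mv import *
from station import r
import sys
s=r.sense();a,k,h=map(float,sys.argv[1:4])
p,R=pose(a,k,h);print("t",s["time_s"],"pos",s["tcp_pos"].round(4),"F",s["wrist_force"].round(2),"M",s["moment"].round(3),"w",round(s["gripper_width"]*87,1),"j",s["joints"].round(1))
print("tgt",p.round(4),"delta",delta(s,p,R))
E
python3 d.py .2559 .2089 .1
```

```text
t 2.1 pos [0.4887 0.0722 0.2335] F [1.52 0.56 0.5 ] M [ 0.023 -0.628 -0.001] w 59.7 j [ 22.4  15.2  -3.1  -6.9 -82.8 -35.8]
tgt [ 0.535  -0.0116  0.2384] delta [ 2.77  -2.55  -0.729 -0.372 -0.325  2.816]
```

Emit:
{"api": "play_rows", "payload": {"deltas": [[0, 0, 0, 0, 0, 0, 50], [0, 0, 0, 0, 0, 0, 50]]}}

```text
time_s: 2.3
tcp_pos: [0.4883, 0.0731, 0.2329]
ee_rot: [[-0.253, -0.941, -0.223], [-0.967, 0.252, 0.037], [0.021, 0.225, -0.974]]
wrist_force: [0.4, 1.0, 0.0]
gripper_width: 0.604
```

```bash
python3 d.py .2559 .2089 .08
```

```text
t 2.3 pos [0.4883 0.0731 0.2329] F [0.38 0.96 0.02] M [ 0.095 -0.51  -0.028] w 52.6 j [ 22.5  15.2  -3.2  -6.9 -82.8 -35.8]
tgt [ 0.5302 -0.0101  0.219 ] delta [ 2.779 -2.538  0.044 -0.37  -0.328  2.844]
```

Emit:
{"api": "play_rows", "payload": {"deltas": [[1.4, -1.25, 0, -0.18, -0.16, 1.4, 50], [2.78, -2.54, 0.04, -0.37, -0.33, 2.84, 50], [2.78, -2.54, 0.04, -0.37, -0.33, 2.84, 50], [2.78, -2.54, 0.04, -0.37, -0.33, 2.84, 50]]}}

```text
time_s: 2.7
tcp_pos: [0.5299, -0.0085, 0.2188]
ee_rot: [[-0.479, -0.843, -0.243], [-0.876, 0.476, 0.075], [0.053, 0.248, -0.967]]
wrist_force: [-0.3, -0.1, -0.0]
gripper_width: 0.568
```

```bash
python3 d.py .2559 .2089 .08;python3 d.py .2559 .2089 .009
python3 - <<'E'
from station import r
import cv2
for c in("side","top"):
    a=r.capture(c)["pixels"][:,:,::-1];cv2.imwrite(f"pics/{c}1.png",a)
    if c=="side":cv2.imwrite("pics/side1c.png",cv2.resize(a[100:290,140:320],None,fx=3.3,fy=3.1))
    else:cv2.imwrite("pics/top1c.png",cv2.resize(a[120:300,190:370],None,fx=3.2,fy=3.2))
E
```

```text
t 2.7 pos [ 0.5299 -0.0085  0.2188] F [-0.31 -0.07 -0.02] M [-0.055 -0.651  0.017] w 49.4 j [ 11.9  20.3   1.8  -7.1 -84.5 -39.5]
tgt [ 0.5302 -0.0101  0.219 ] delta [ 0.051 -0.037 -0.015  0.007 -0.012  0.038]
t 2.7 pos [ 0.5299 -0.0085  0.2188] F [-0.31 -0.07 -0.02] M [-0.055 -0.651  0.017] w 49.4 j [ 11.9  20.3   1.8  -7.1 -84.5 -39.5]
tgt [ 0.513  -0.0047  0.1503] delta [ 0.048 -0.039  2.825  0.007 -0.012  0.038]
```

View pics/side1c.png

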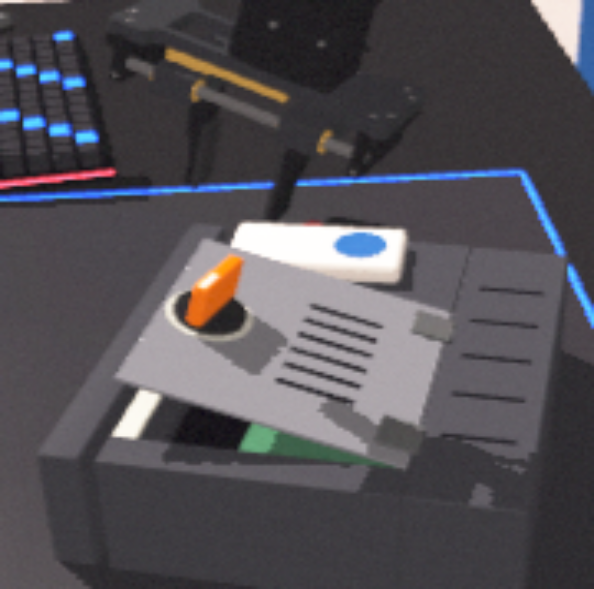

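View pics/top1c.png

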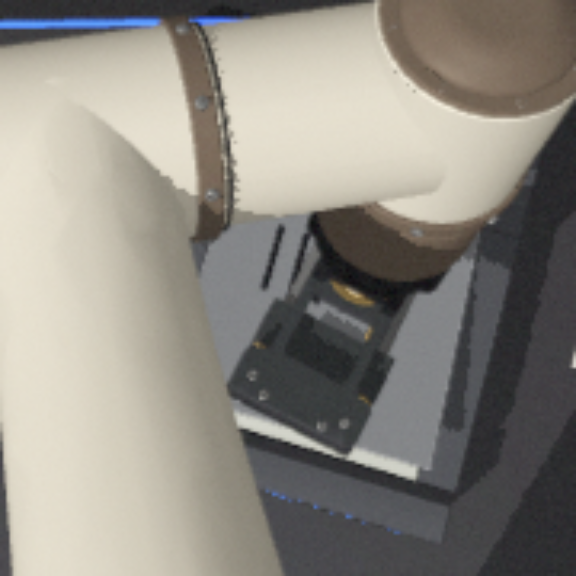

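Emit:
{"api": "play_rows", "payload": {"deltas": [[0.05, -0.04, 0.7, 0, 0, 0, 50], [0.05, -0.04, 1.4, 0, 0, 0, 50], [0.05, -0.04, 2.0, 0, 0, 0, 50], [0.05, -0.04, 2.5, 0, 0, 0, 50], [0.05, -0.04, 2.7, 0, 0, 0, 50], [0.05, -0.04, 2.7, 0, 0, 0, 50]]}}

```text
time_s: 3.4
tcp_pos: [0.5137, -0.0048, 0.1539]
ee_rot: [[-0.479, -0.844, -0.242], [-0.876, 0.476, 0.074], [0.053, 0.248, -0.967]]
wrist_force: [0.6, 0.1, 0.4]
gripper_width: 0.574
```

```bash
python3 d.py .2559 .2089 .009
python3 - <<'E'
from station import r
import cv2
for c in("side",):
    a=r.capture(c)["pixels"][:,:,::-1];cv2.imwrite(f"pics/{c}2.png",a)
    cv2.imwrite("pics/side2c.png",cv2.resize(a[130:250,150:290],None,fx=5,fy=5,interpolation=cv2.INTER_CUBIC))
E
```

```text
t 3.4 pos [ 0.5137 -0.0048  0.1539] F [0.62 0.06 0.43] M [-0.075 -0.592 -0.013] w 49.9 j [ 12.7  21.6  -5.9  -7.4 -75.4 -39. ]
tgt [ 0.513  -0.0047  0.1503] delta [ 0.004 -0.01   0.143 -0.003 -0.015  0.048]
```

View pics/side2c.png

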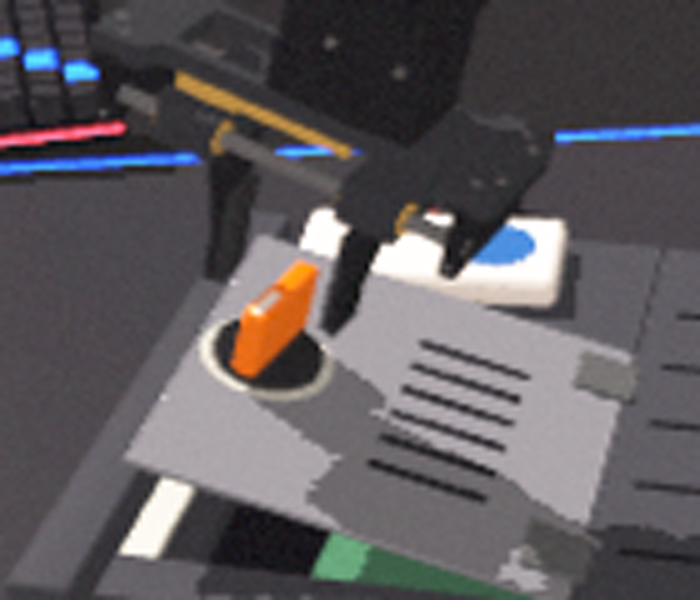

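```bash
cat > tip.py <<'E'
from mv import *
from station import r
import sys
n=sys.argv[1];x0,y0,x1,y1=150,130,290,250
d=r.capture("side");s=r.sense()
a=d["pixels"][:,:,::-1];cv2.imwrite(f"pics/side{n}.png",a)
im=cv2.resize(a[y0:y1,x0:x1],None,fx=5,fy=5,interpolation=cv2.INTER_CUBIC)
w=s["gripper_width"]*.087/2
for sg in(1,-1):
    q=[s["tcp_pos"]+s["ee_rot"]@[x,sg*yy,z] for x,yy,z in((-.0095,w,-.03),(-.0095,w,0),(-.0095,w+.01,0),(.0095,w+.01,0),(.0095,w,0),(.0095,w,-.03))]
    cv2.polylines(im,[((proj("side",q)+.5-[x0,y0])*5).round().astype(int)],False,(0,255,0),1)
cv2.circle(im,tuple(((proj("side",s["tcp_pos"])[0]+.5-[x0,y0])*5).astype(int)),4,(255,0,255),1)
cv2.imwrite(f"pics/tip{n}.png",im)
E
python3 tip.py 3
```

```text
(no output)
```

View pics/tip3.png

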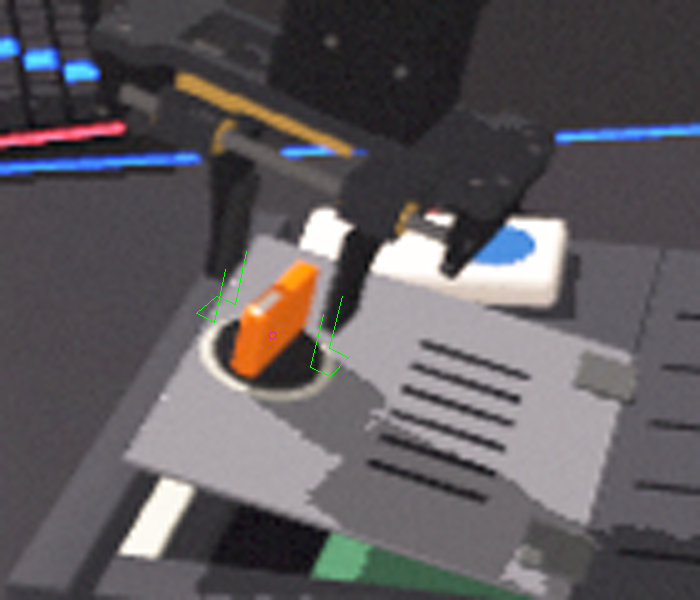

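Emit:
{"api": "play_rows", "payload": {"deltas": [[0, -0.01, 0.05, 0, 0, 0, 25], [0, -0.01, 0.05, 0, 0, 0, 22], [0, -0.01, 0.05, 0, 0, 0, 20], [0, -0.01, 0.05, 0, 0, 0, 20]]}}

```text
time_s: 3.9
tcp_pos: [0.5141, -0.0056, 0.1528]
ee_rot: [[-0.48, -0.843, -0.241], [-0.876, 0.477, 0.075], [0.052, 0.247, -0.968]]
wrist_force: [0.2, -0.7, -0.4]
gripper_width: 0.302
```

```bash
python3 d.py .2559 .2089 .009;python3 tip.py 4
```

```text
t 3.9 pos [ 0.5141 -0.0056  0.1528] F [ 0.21 -0.66 -0.44] M [-0.1   -0.576  0.006] w 26.3 j [ 12.5  21.7  -5.9  -7.4 -75.3 -39. ]
tgt [ 0.513  -0.0047  0.1503] delta [-0.015  0.031  0.108 -0.008 -0.004  0.029]
```

View pics/tip4.png

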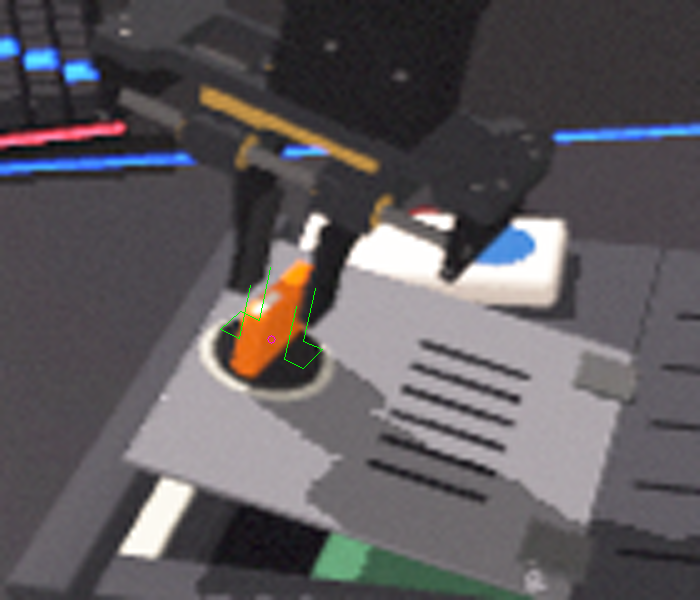

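Run:
```python
from mv import *
def ov(f,pos,R,w,box,out,sc):
    x0,y0,x1,y1=box
    im=cv2.imread(f)[y0:y1,x0:x1];im=cv2.convertScaleAbs(cv2.resize(im,None,fx=sc,fy=sc,interpolation=cv2.INTER_CUBIC),alpha=1.8,beta=20)
    for sg in(1,-1):
        q=[pos+R@[x,sg*yy,z] for x,yy,z in((-.0095,w,-.04),(-.0095,w,0),(-.0095,w+.015,0),(.0095,w+.015,0),(.0095,w,0),(.0095,w,-.04))]
        cv2.polylines(im,[((proj("side",q)+.5-[x0,y0])*sc).round().astype(int)],False,(0,255,0),1)
    cv2.imwrite(out,im)
R1=np.array([[-0.479,-0.843,-0.243],[-0.876,0.476,0.075],[0.053,0.248,-0.967]])
ov("pics/side1.png",np.array([.5299,-.0085,.2188]),R1,.0249,(150,90,290,210),"pics/q1.png",5)
R0=np.array([[.9348,-.3551,-.0007],[-.3551,-.9348,-.0021],[0,.002,-1]])
ov("pics/side0.png",np.array([.2216,.5837,.1983]),R0,.0434,(50,0,170,110),"pics/q0.png",5)
```

```text
(no output)
```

View pics/q1.png

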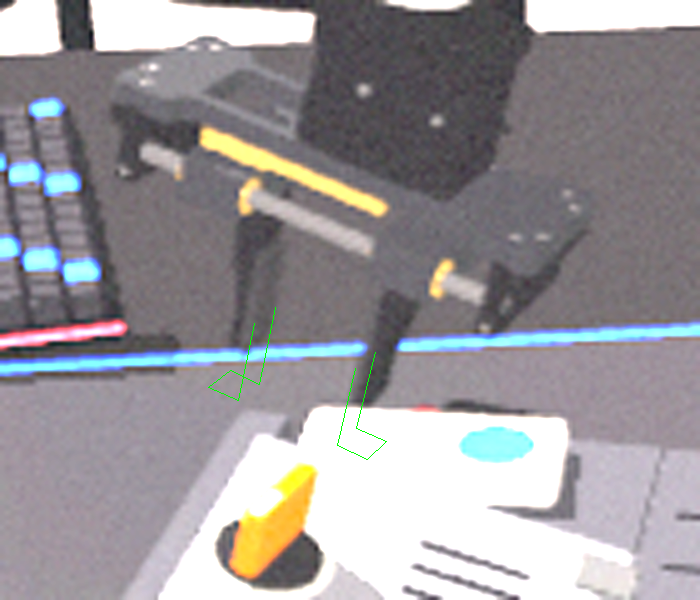

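View pics/q0.png

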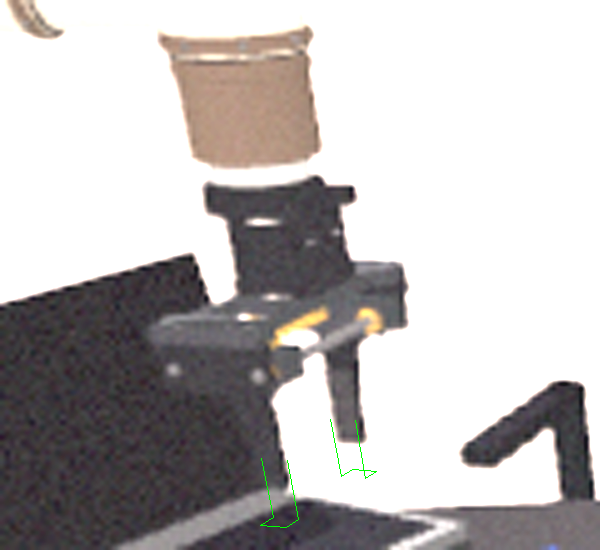

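Emit:
{"api": "play_rows", "payload": {"deltas": [[0, 0.03, 0.1, 0, 0, 0, 26], [0, 0.03, 0.15, 0, 0, 0, 26], [0, 0.03, 0.2, 0, 0, 0, 26], [0, 0.03, 0.25, 0, 0, 0, 26], [0, 0.03, 0.25, 0, 0, 0, 26]]}}

```text
time_s: 4.45
tcp_pos: [0.5117, -0.0047, 0.1466]
ee_rot: [[-0.48, -0.843, -0.242], [-0.876, 0.477, 0.075], [0.053, 0.248, -0.967]]
wrist_force: [-0.2, -0.1, -0.6]
gripper_width: 0.299
```

```bash
python3 d.py .2559 .2089 .009;python3 tip.py 5
```

```text
t 4.45 pos [ 0.5117 -0.0047  0.1466] F [-0.2  -0.14 -0.55] M [-0.052 -0.612  0.045] w 26.0 j [ 12.7  21.8  -6.7  -7.5 -74.4 -39. ]
tgt [ 0.513  -0.0047  0.1503] delta [-0.017 -0.007 -0.157 -0.001 -0.008  0.029]
```

View pics/tip5.png

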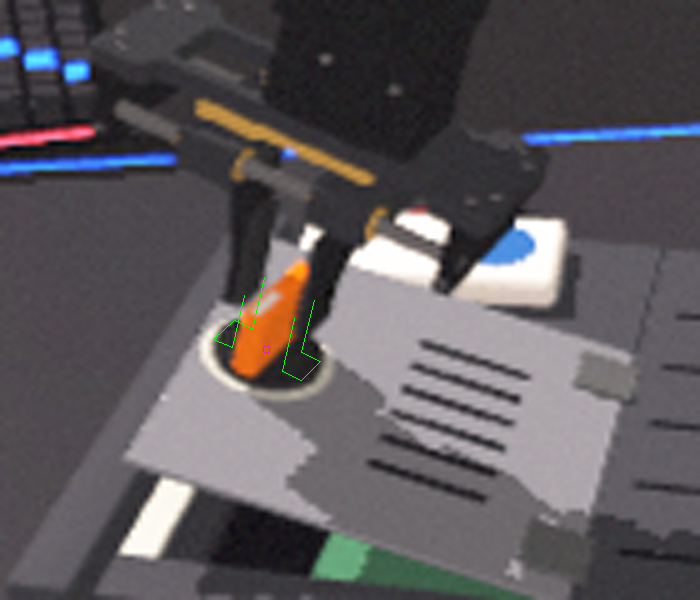

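Emit:
{"api": "play_rows", "payload": {"deltas": [[0, 0, 0.1, 0, 0, 0, 26], [0, 0, 0.2, 0, 0, 0, 26], [0, 0, 0.3, 0, 0, 0, 26], [0, 0, 0.3, 0, 0, 0, 26]]}}

```text
time_s: 4.9
tcp_pos: [0.5097, -0.0041, 0.1391]
ee_rot: [[-0.48, -0.843, -0.242], [-0.876, 0.477, 0.075], [0.053, 0.248, -0.967]]
wrist_force: [0.2, -1.1, -0.7]
gripper_width: 0.3
```

```bash
python3 d.py .2559 .2089 .009;python3 tip.py 6
```

```text
t 4.9 pos [ 0.5097 -0.0041  0.1391] F [ 0.21 -1.15 -0.66] M [-0.097 -0.578 -0.007] w 26.1 j [ 12.8  22.   -7.5  -7.6 -73.4 -38.9]
tgt [ 0.513  -0.0047  0.1503] delta [-0.02  -0.012 -0.468  0.004 -0.011  0.029]
```

View pics/tip6.png

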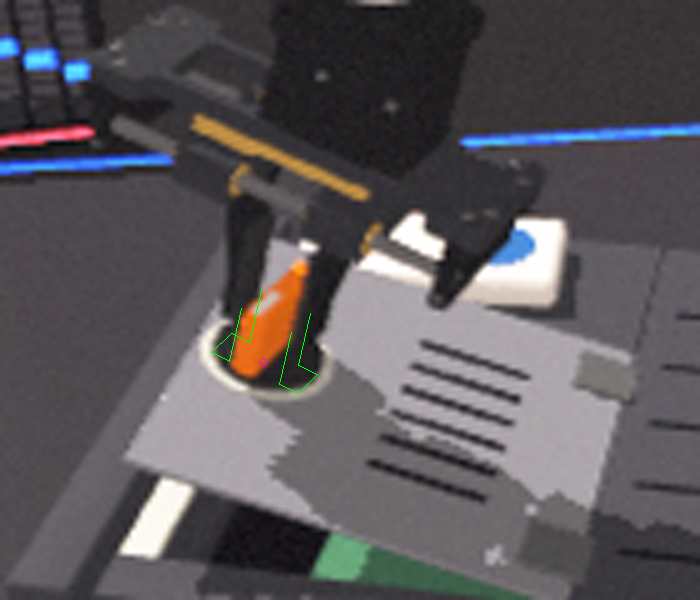

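Emit:
{"api": "play_rows", "payload": {"deltas": [[0, 0, 0.1, 0, 0, 0, 26], [0, 0, 0.2, 0, 0, 0, 26], [0, 0, 0.24, 0, 0, 0, 26]]}}

```text
time_s: 5.25
tcp_pos: [0.5084, -0.0037, 0.1334]
ee_rot: [[-0.48, -0.843, -0.242], [-0.876, 0.477, 0.075], [0.053, 0.248, -0.967]]
wrist_force: [0.3, 0.3, -0.2]
gripper_width: 0.301
```

```bash
python3 d.py .2559 .2089 .009;python3 tip.py 7
```

```text
t 5.25 pos [ 0.5084 -0.0037  0.1334] F [ 0.34  0.33 -0.2 ] M [-0.074 -0.6    0.006] w 26.2 j [ 12.9  22.2  -8.1  -7.6 -72.6 -38.9]
tgt [ 0.513  -0.0047  0.1503] delta [-0.017 -0.009 -0.702 -0.    -0.008  0.03 ]
```

View pics/tip7.png

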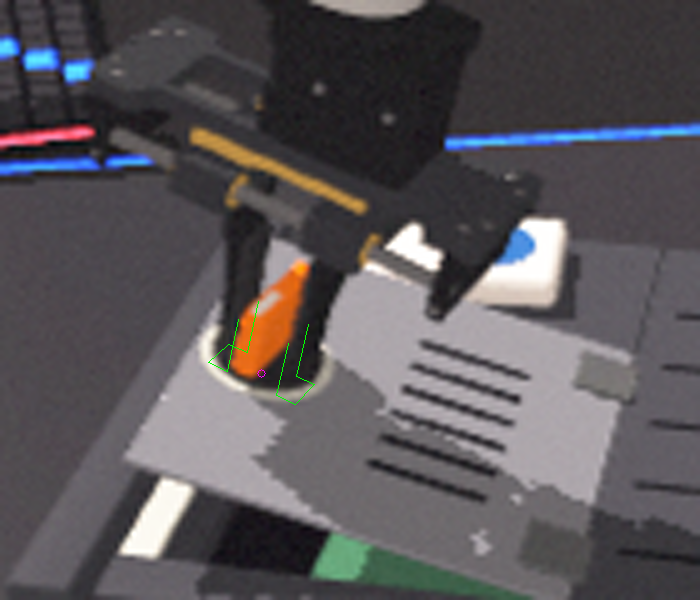

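Emit:
{"api": "play_rows", "payload": {"deltas": [[0, 0, 0, 0, 0, 0, 18], [0, 0, 0, 0, 0, 0, 8], [0, 0, 0, 0, 0, 0, 5], [0, 0, 0, 0, 0, 0, 5], [0, 0, 0, 0, 0, 0, 5]]}}

```text
time_s: 5.8
tcp_pos: [0.509, -0.0038, 0.1338]
ee_rot: [[-0.48, -0.844, -0.241], [-0.876, 0.477, 0.074], [0.052, 0.246, -0.968]]
wrist_force: [1.7, -1.0, -0.8]
gripper_width: 0.138
```

```bash
python3 d.py .2559 .2089 -.0085;python3 tip.py 8
```

```text
t 5.8 pos [ 0.509  -0.0038  0.1338] F [ 1.72 -1.02 -0.84] M [-0.328 -0.877  0.13 ] w 12.0 j [ 12.8  22.2  -8.   -7.6 -72.6 -38.9]
tgt [ 0.5088 -0.0034  0.1334] delta [-0.012  0.01   0.02  -0.015 -0.003  0.032]
```

View pics/tip8.png

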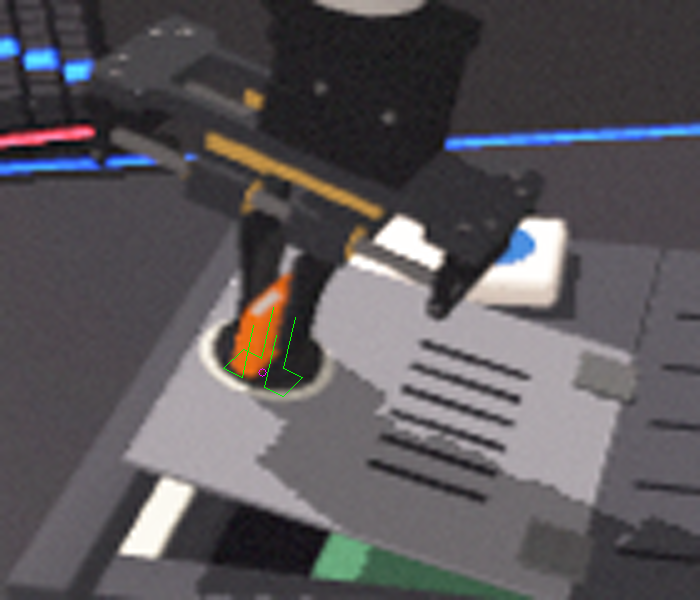

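```bash
cat > arc.py <<'E'
from mv import *
import sys
a0=float(sys.argv[1]);k=float(sys.argv[2]);h=-.0085
p0,R0=pose(a0,k,h);s={"tcp_pos":p0,"ee_rot":R0}
for a in map(float,sys.argv[3:]):
    print(a,delta(s,*pose(a,k,h)))
E
python3 arc.py .256 .209 .22 .18 .14 .10 .07 .04 .02 .01 0
```

```text
0.22 [-0.002 -0.011  0.237  0.404 -0.086 -0.   ]
0.18 [-0.007 -0.032  0.501  0.852 -0.181 -0.   ]
0.14 [-0.014 -0.064  0.763  1.3   -0.276 -0.   ]
0.1 [-0.022 -0.106  1.023  1.749 -0.371  0.   ]
0.07 [-0.031 -0.144  1.217  2.085 -0.442  0.   ]
0.04 [-0.04  -0.188  1.41   2.421 -0.514 -0.   ]
0.02 [-0.047 -0.22   1.538  2.646 -0.561 -0.   ]
0.01 [-0.05  -0.237  1.602  2.758 -0.585 -0.   ]
0.0 [-0.054 -0.255  1.665  2.87  -0.609 -0.   ]
```

Emit:
{"api": "play_rows", "payload": {"deltas": [[0, -0.01, 0.12, 0.2, -0.04, 0, 5], [0, -0.01, 0.24, 0.4, -0.09, 0, 5], [0, -0.02, 0.37, 0.63, -0.13, 0, 5], [-0.01, -0.03, 0.5, 0.85, -0.18, 0, 5], [-0.01, -0.05, 0.63, 1.07, -0.23, 0, 5], [-0.01, -0.06, 0.76, 1.3, -0.28, 0, 5], [-0.01, -0.06, 0.76, 1.3, -0.28, 0, 5]]}}

```text
time_s: 6.55
tcp_pos: [0.506, -0.0028, 0.1154]
ee_rot: [[-0.484, -0.866, -0.129], [-0.875, 0.483, 0.041], [0.027, 0.133, -0.991]]
wrist_force: [2.5, -1.9, -0.7]
gripper_width: 0.134
```

```bash
python3 d.py .14 .209 -.0085; python3 arc.py .14 .209 .11 .08 .05 .03 .015 0 -.015
```

```text
t 6.55 pos [ 0.506  -0.0028  0.1154] F [ 2.5  -1.9  -0.69] M [-0.599 -1.16   0.179] w 11.7 j [ 15.2  19.3 -15.6  -4.8 -61.8 -41.7]
tgt [ 0.5057 -0.0024  0.1146] delta [-0.009  0.013  0.035 -0.045  0.016  0.044]
0.11 [-0.002 -0.008  0.198  0.336 -0.071  0.   ]
0.08 [-0.005 -0.022  0.395  0.673 -0.143  0.   ]
0.05 [-0.009 -0.042  0.592  1.009 -0.214  0.   ]
0.03 [-0.012 -0.058  0.723  1.233 -0.262  0.   ]
0.015 [-0.015 -0.072  0.821  1.401 -0.297  0.   ]
0.0 [-0.019 -0.088  0.919  1.569 -0.333  0.   ]
-0.015 [-0.022 -0.105  1.017  1.738 -0.369  0.   ]
```

```bash
cat > ho.py <<'E'
from mv import *
from station import r
import sys
n=sys.argv[1];k=float(sys.argv[2]);d=r.capture("side");im=d["pixels"][:,:,::-1];x0,y0,x1,y1=150,120,290,260
cv2.imwrite(f"pics/side{n}.png",im)
im=cv2.convertScaleAbs(cv2.resize(im[y0:y1,x0:x1],None,fx=4.2,fy=4.2,interpolation=cv2.INTER_CUBIC),alpha=1.3,beta=10)
for a,cl in zip(map(float,sys.argv[3:]),((0,255,0),(255,0,255),(0,255,255))):
    L=[hp(a,0,-.139,.004),hp(a,.198,-.139,.004),hp(a,.198,.059,.004)]
    q=(proj("side",tw(P,np.array(L)))+.5-[x0,y0])*4.2
    cv2.polylines(im,[q.round().astype(int)],False,cl,1)
cv2.imwrite(f"pics/ho{n}.png",im)
E
python3 ho.py 9 .2 .14
```

```text
(no output)
```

View pics/ho9.png

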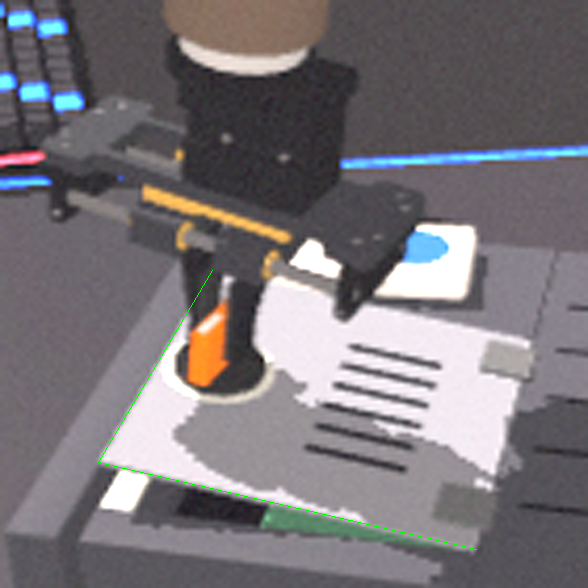

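```bash
cat > avg.py <<'E'
from mv import *
from station import r
import sys
n=int(sys.argv[1]) if len(sys.argv)>1 else 6
F=[];M=[];A=[]
for i in range(n):
    r.capture("side");s=r.sense();F.append(s["wrist_force"]);M.append(s["moment"])
F=np.array(F);M=np.array(M);R=s["ee_rot"];f=F.mean(0);m=M.mean(0)
print("t",round(s["time_s"],2),"F",f.round(2),"+-",F.std(0).round(2),"M",m.round(3),"+-",M.std(0).round(3),"pos",s["tcp_pos"].round(4),"w",round(s["gripper_width"]*87,1))
print("tool F",(R.T@f).round(2),"tool M",(R.T@m).round(3),"eff",s["effort"].round(2))
x,y,z=R.T@np.array([0,0,1]);hd=np.degrees(np.arctan2(R[1,0],R[0,0]));n=-(Ro.from_euler("z",-P[2]).as_matrix()@R[:,2])
print("axis in case frame",n.round(4),"pitch a",round(np.arctan2(n[0],n[2]),4),"k",np.round(np.radians(90-180-hd)+P[2],3))
E
python3 avg.py 6
```

```text
t 6.9 F [ 2.32 -1.42  2.53] +- [0.37 0.3  0.57] M [-0.412 -0.879  0.134] +- [0.031 0.036 0.031] pos [ 0.506  -0.0028  0.1154] w 11.7
tool F [ 0.19 -2.35 -2.87] tool M [ 0.972 -0.051 -0.115] eff [  0.66 -32.67  14.29   2.54  -0.65  -0.11]
axis in case frame [ 1.382e-01 -4.000e-04  9.904e-01] pitch a 0.1386 k 0.204
```

Emit:
{"api": "play_rows", "payload": {"deltas": [[0, -0.02, 0.1, 0.17, -0.04, 0, 5], [0, -0.03, 0.2, 0.34, -0.07, 0, 5], [0, -0.04, 0.3, 0.5, -0.11, 0, 5], [0, -0.05, 0.4, 0.67, -0.14, 0, 5], [-0.01, -0.06, 0.5, 0.84, -0.18, 0, 5], [-0.01, -0.07, 0.59, 1.01, -0.21, 0, 5], [-0.01, -0.07, 0.59, 1.01, -0.21, 0, 5], [-0.01, -0.07, 0.59, 1.01, -0.21, 0, 5]]}}

```text
time_s: 7.7
tcp_pos: [0.5049, -0.0025, 0.1002]
ee_rot: [[-0.486, -0.873, -0.047], [-0.874, 0.486, 0.015], [0.01, 0.048, -0.999]]
wrist_force: [0.2, -0.5, 5.0]
gripper_width: 0.132
```

```bash
python3 avg.py 5; python3 arc.py .05 .209 .04 .03 .02 .01 0 -.01
```

```text
t 7.95 F [-0.37  1.63  5.58] +- [0.59 0.33 0.3 ] M [0.492 0.048 0.066] +- [0.022 0.038 0.021] pos [ 0.5049 -0.0025  0.1002] w 12.0
tool F [-1.19  1.39 -5.53] tool M [-0.28  -0.403 -0.089] eff [-8.300e-01 -2.912e+01  1.369e+01  3.130e+00 -1.000e-02 -1.100e-01]
axis in case frame [ 5.000e-02 -2.000e-04  9.987e-01] pitch a 0.0501 k 0.206
0.04 [-0.    -0.002  0.066  0.112 -0.024 -0.   ]
0.03 [-0.001 -0.005  0.132  0.224 -0.048  0.   ]
0.02 [-0.002 -0.008  0.198  0.336 -0.071  0.   ]
0.01 [-0.003 -0.012  0.264  0.448 -0.095 -0.   ]
0.0 [-0.004 -0.017  0.33   0.56  -0.119  0.   ]
-0.01 [-0.005 -0.022  0.395  0.673 -0.143 -0.   ]
```

Emit:
{"api": "play_rows", "payload": {"deltas": [[0, 0, 0.07, 0.11, -0.02, 0, 5], [0, 0, 0.13, 0.22, -0.05, 0, 5], [0, 0, 0.2, 0.34, -0.07, 0, 5], [0, 0, 0.2, 0.34, -0.07, 0, 5]]}}

```text
time_s: 8.35
tcp_pos: [0.5049, -0.0025, 0.0953]
ee_rot: [[-0.486, -0.874, -0.018], [-0.874, 0.486, 0.006], [0.004, 0.018, -1.0]]
wrist_force: [-0.5, 0.8, 5.1]
gripper_width: 0.138
```

```bash
python3 avg.py 4
```

```text
t 8.55 F [-0.06  1.12  5.47] +- [0.51 0.6  0.47] M [ 0.442 -0.024  0.104] +- [0.029 0.031 0.031] pos [ 0.5049 -0.0025  0.0953] w 12.1
tool F [-0.92  0.7  -5.46] tool M [-0.194 -0.396 -0.112] eff [ -0.68 -28.42  13.35   2.96  -0.03  -0.11]
axis in case frame [ 1.930e-02 -2.000e-04  9.998e-01] pitch a 0.0193 k 0.206
```

Emit:
{"api": "play_rows", "payload": {"deltas": [[0, 0, 0.033, 0.056, -0.012, 0, 5], [0, 0, 0.033, 0.056, -0.012, 0, 5]]}}

```text
time_s: 8.75
tcp_pos: [0.5049, -0.0025, 0.0946]
ee_rot: [[-0.486, -0.874, -0.013], [-0.874, 0.486, 0.004], [0.003, 0.014, -1.0]]
wrist_force: [0.1, 1.4, 6.1]
gripper_width: 0.138
```

Emit:
{"api": "play_rows", "payload": {"deltas": [[0, 0, 0.033, 0.056, -0.012, 0, 5], [0, 0, 0.033, 0.056, -0.012, 0, 5]]}}

```text
time_s: 8.95
tcp_pos: [0.5049, -0.0025, 0.0938]
ee_rot: [[-0.486, -0.874, -0.009], [-0.874, 0.486, 0.003], [0.002, 0.009, -1.0]]
wrist_force: [-0.1, 1.1, 5.5]
gripper_width: 0.135
```

Emit:
{"api": "play_rows", "payload": {"deltas": [[0, 0, 0.033, 0.056, -0.012, 0, 5], [0, 0, 0.033, 0.056, -0.012, 0, 5]]}}

```text
time_s: 9.15
tcp_pos: [0.505, -0.0025, 0.093]
ee_rot: [[-0.486, -0.874, -0.004], [-0.874, 0.486, 0.001], [0.001, 0.004, -1.0]]
wrist_force: [0.0, 1.1, 6.9]
gripper_width: 0.138
```

```bash
python3 avg.py 4
```

```text
t 9.35 F [-0.44  1.51  6.67] +- [0.2  0.45 0.58] M [0.458 0.109 0.108] +- [0.032 0.035 0.013] pos [ 0.5049 -0.0025  0.093 ] w 11.7
tool F [-1.1   1.15 -6.67] tool M [-0.318 -0.347 -0.109] eff [ -0.68 -27.68  13.1    2.86   0.06  -0.1 ]
axis in case frame [ 4.2e-03 -2.0e-04  1.0e+00] pitch a 0.0042 k 0.206
```

Emit:
{"api": "play_rows", "payload": {"deltas": [[0, 0, 0.033, 0.056, -0.012, 0, 5], [0, 0, 0.033, 0.056, -0.012, 0, 5]]}}

```text
time_s: 9.55
tcp_pos: [0.5049, -0.0026, 0.0922]
ee_rot: [[-0.486, -0.874, 0.001], [-0.874, 0.486, -0.0], [-0.0, -0.001, -1.0]]
wrist_force: [-1.2, 0.3, 5.8]
gripper_width: 0.134
```

Emit:
{"api": "play_rows", "payload": {"deltas": [[0, 0, 0.033, 0.056, -0.012, 0, 5], [0, 0, 0.033, 0.056, -0.012, 0, 5]]}}

```text
time_s: 9.75
tcp_pos: [0.5051, -0.0026, 0.0921]
ee_rot: [[-0.486, -0.874, 0.006], [-0.874, 0.486, -0.002], [-0.001, -0.006, -1.0]]
wrist_force: [-0.4, 0.8, 10.3]
gripper_width: 0.137
```

```bash
python3 avg.py 4
```

```text
t 9.95 F [-1.59  1.32 10.58] +- [0.59 0.38 0.46] M [0.547 0.632 0.108] +- [0.009 0.034 0.021] pos [ 0.5051 -0.0026  0.0921] w 11.7
tool F [ -0.39   1.96 -10.6 ] tool M [-0.819 -0.171 -0.106] eff [ -0.78 -25.54  12.45   2.66   0.51  -0.09]
axis in case frame [-6.4e-03 -2.0e-04  1.0e+00] pitch a -0.0064 k 0.206
```

Emit:
{"api": "play_rows", "payload": {"deltas": [[0, 0, 0.02, -0.03, 0.005, 0, 5], [0, 0, 0.03, -0.05, 0.01, 0, 5], [0, 0, 0.03, -0.05, 0.01, 0, 5]]}}

```text
time_s: 10.25
tcp_pos: [0.505, -0.0026, 0.0921]
ee_rot: [[-0.486, -0.874, 0.002], [-0.874, 0.486, -0.0], [-0.0, -0.002, -1.0]]
wrist_force: [-3.9, 2.3, 15.1]
gripper_width: 0.139
```

```bash
python3 avg.py 4
```

```text
t 10.45 F [-3.67  1.86 15.48] +- [0.31 0.47 0.49] M [0.753 1.16  0.057] +- [0.012 0.019 0.017] pos [ 0.505  -0.0026  0.0921] w 11.1
tool F [  0.15   4.09 -15.48] tool M [-1.379 -0.094 -0.056] eff [ -1.09 -23.57  12.06   2.58   0.96  -0.08]
axis in case frame [-2.e-03 -2.e-04  1.e+00] pitch a -0.002 k 0.206
```

Emit:
{"api": "play_rows", "payload": {"deltas": [[0, 0.02, 0, 0, 0, 0.8, 5], [0, 0.02, 0, 0, 0, 1.6, 5], [0, 0.02, 0, 0, 0, 2.4, 5], [0, 0.02, 0, 0, 0, 3.2, 5], [0, 0.02, 0, 0, 0, 4, 5], [0, 0.02, 0, 0, 0, 4, 5]]}}

```text
time_s: 11.05
tcp_pos: [0.5047, -0.0023, 0.0921]
ee_rot: [[-0.757, -0.654, 0.002], [-0.654, 0.757, -0.0], [-0.002, -0.002, -1.0]]
wrist_force: [-2.1, 2.4, 15.4]
gripper_width: 0.138
```

```bash
python3 avg.py 3; python3 ho.py 10 0 0
```

```text
t 11.2 F [-3.62  1.55 15.19] +- [0.43 0.6  0.2 ] M [ 0.672  1.032 -0.114] +- [0.029 0.003 0.011] pos [ 0.5047 -0.0023  0.0921] w 12.0
tool F [  1.69   3.52 -15.2 ] tool M [-1.184  0.341  0.115] eff [ -0.78 -23.62  11.91   2.63   0.84   0.12]
axis in case frame [-2.3e-03 -5.0e-04  1.0e+00] pitch a -0.0023 k 0.556
```

View pics/ho10.png

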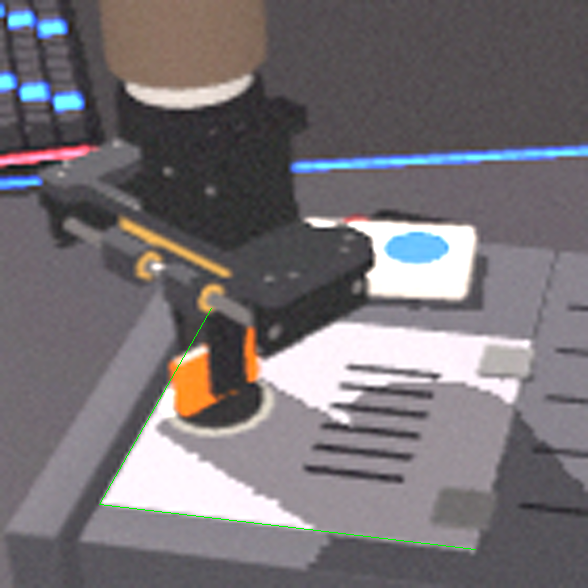

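Emit:
{"api": "play_rows", "payload": {"deltas": [[0, 0, 0, 0, 0, 0.7, 5], [0, 0, 0, 0, 0, 1.4, 5], [0, 0, 0, 0, 0, 2.1, 5], [0, 0, 0, 0, 0, 2.8, 5], [0, 0, 0, 0, 0, 3.5, 5], [0, 0, 0, 0, 0, 4.2, 5], [0, 0, 0, 0, 0, 4.2, 5]]}}

```text
time_s: 11.95
tcp_pos: [0.5046, -0.002, 0.0921]
ee_rot: [[-0.941, -0.339, 0.002], [-0.339, 0.941, 0.0], [-0.002, -0.001, -1.0]]
wrist_force: [-4.4, 3.4, 16.5]
gripper_width: 0.133
```

```bash
python3 avg.py 3
```

```text
t 12.1 F [-4.33  2.68 15.83] +- [0.73 0.41 0.42] M [ 1.099  1.229 -0.104] +- [0.016 0.016 0.01 ] pos [ 0.5046 -0.002   0.0921] w 11.6
tool F [  3.13   3.98 -15.84] tool M [-1.451  0.782  0.107] eff [ -1.52 -23.32  11.87   2.94   0.89   0.1 ]
axis in case frame [-2.e-03 -9.e-04  1.e+00] pitch a -0.002 k 0.922
```

Emit:
{"api": "play_rows", "payload": {"deltas": [[0.02, 0.02, 0, 0, 0, 0.7, 5], [0.02, 0.02, 0, 0, 0, 1.4, 5], [0.02, 0.02, 0, 0, 0, 2.1, 5], [0.02, 0.02, 0, 0, 0, 2.8, 5], [0.02, 0.02, 0, 0, 0, 3.5, 5], [0.02, 0.02, 0, 0, 0, 4.2, 5], [0.02, 0.02, 0, 0, 0, 4.9, 5], [0.02, 0.02, 0, 0, 0, 4.9, 5]]}}

```text
time_s: 12.9
tcp_pos: [0.5045, -0.0016, 0.0921]
ee_rot: [[-0.997, 0.081, 0.003], [0.081, 0.997, 0.0], [-0.003, 0.001, -1.0]]
wrist_force: [-3.2, 3.5, 14.5]
gripper_width: 0.136
```

```bash
python3 avg.py 3;  python3 ho.py 11 0 0
```

```text
t 13.05 F [-2.53  3.07 14.42] +- [0.49 0.36 0.74] M [ 1.041  0.821 -0.107] +- [0.034 0.017 0.041] pos [ 0.5045 -0.0015  0.0921] w 11.9
tool F [  2.73   2.87 -14.43] tool M [-0.971  0.902  0.111] eff [ -1.49 -23.81  11.56   2.83   0.53   0.1 ]
axis in case frame [-0.003  -0.0015  1.    ] pitch a -0.003 k -4.934
```

View pics/ho11.png

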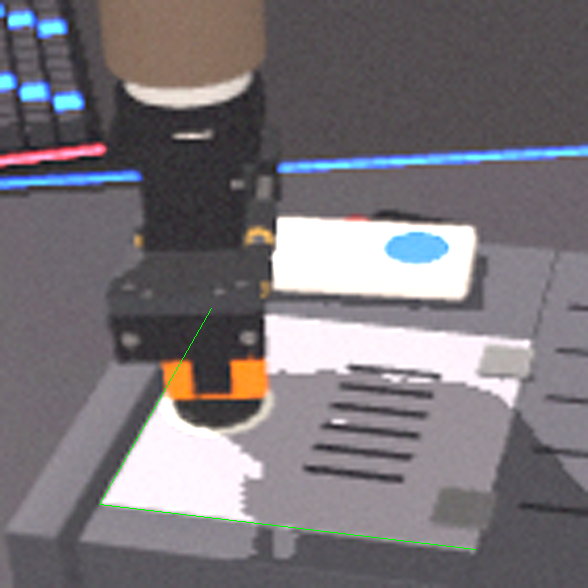

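Emit:
{"api": "play_rows", "payload": {"deltas": [[0.01, 0.01, 0, 0, 0, 0.5, 5], [0.01, 0.01, 0, 0, 0, 1, 5], [0.01, 0.01, 0, 0, 0, 1.5, 5], [0.01, 0.01, 0, 0, 0, 2, 5], [0.01, 0.01, 0, 0, 0, 2.5, 5], [0.01, 0.01, 0, 0, 0, 2.5, 5]]}}

```text
time_s: 13.7
tcp_pos: [0.5046, -0.0013, 0.0921]
ee_rot: [[-0.956, 0.295, 0.004], [0.295, 0.956, 0.0], [-0.004, 0.002, -1.0]]
wrist_force: [-2.5, 1.8, 13.8]
gripper_width: 0.128
```

```bash
python3 avg.py 3
```

```text
t 13.85 F [-2.64  2.56 13.73] +- [0.3  0.4  0.52] M [ 0.906  0.621 -0.068] +- [0.011 0.023 0.017] pos [ 0.5046 -0.0013  0.0921] w 11.5
tool F [  3.23   1.69 -13.74] tool M [-0.683  0.86   0.072] eff [ -1.32 -24.1   11.48   2.65   0.38   0.04]
axis in case frame [-0.0036 -0.0016  1.    ] pitch a -0.0036 k -4.716
```

Emit:
{"api": "play_rows", "payload": {"deltas": [[0, 0, 0, 0, 0, 0.4, 5], [0, 0, 0, 0, 0, 0.8, 5], [0, 0, 0, 0, 0, 0.8, 5]]}}

```text
time_s: 14.15
tcp_pos: [0.5047, -0.0014, 0.0921]
ee_rot: [[-0.934, 0.358, 0.004], [0.358, 0.934, -0.0], [-0.004, 0.001, -1.0]]
wrist_force: [-1.4, 2.4, 13.8]
gripper_width: 0.142
```

```bash
python3 avg.py 3; python3 ho.py 12 0 0
```

```text
t 14.3 F [-1.73  2.7  12.91] +- [0.22 0.32 0.27] M [0.803 0.487 0.632] +- [0.005 0.001 0.053] pos [ 0.5047 -0.0014  0.0921] w 12.2
tool F [  2.53   1.92 -12.92] tool M [-0.578  0.743 -0.629] eff [ -1.85 -24.44  11.61   2.19   0.3   -0.59]
axis in case frame [-0.0039 -0.001   1.    ] pitch a -0.0039 k -4.649
```

View pics/ho12.png

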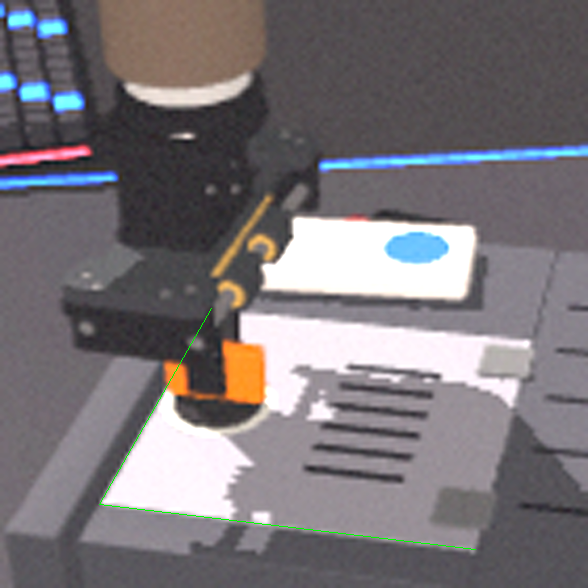

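Emit:
{"api": "play_rows", "payload": {"deltas": [[0, 0, 0, 0, 0, -0.4, 5], [0, 0, -0.04, 0, 0, -0.6, 5], [0, 0, -0.08, 0, 0, -0.6, 5], [0, 0, -0.1, 0, 0, -0.6, 5], [0, 0, -0.1, 0, 0, -0.6, 5]]}}

```text
time_s: 14.85
tcp_pos: [0.5047, -0.0014, 0.0932]
ee_rot: [[-0.95, 0.311, 0.004], [0.311, 0.95, 0.0], [-0.003, 0.002, -1.0]]
wrist_force: [2.4, 2.7, 5.2]
gripper_width: 0.136
```

```bash
python3 avg.py 3
```

```text
t 15.0 F [2.45 1.87 5.4 ] +- [0.22 0.54 0.42] M [ 0.822 -0.797  0.139] +- [0.019 0.019 0.033] pos [ 0.5047 -0.0014  0.0932] w 11.7
tool F [-1.77  2.54 -5.39] tool M [-1.029 -0.502 -0.136] eff [ -1.36 -27.93  11.54   2.65  -0.92  -0.13]
axis in case frame [-0.0034 -0.0015  1.    ] pitch a -0.0034 k -4.698
```

Emit:
{"api": "play_rows", "payload": {"deltas": [[0, 0, -0.03, 0, 0, 0, 5], [0, 0, -0.03, 0, 0, 0, 20], [0, 0, -0.03, 0, 0, 0, 35], [0, 0, -0.03, 0, 0, 0, 35], [0, 0, -0.03, 0, 0, 0, 35], [0, 0, -0.03, 0, 0, 0, 35]]}}

```text
time_s: 15.6
tcp_pos: [0.5028, -0.0022, 0.0931]
ee_rot: [[-0.95, 0.311, -0.0], [0.311, 0.95, -0.001], [0.0, -0.001, -1.0]]
wrist_force: [0.1, 0.2, 0.1]
gripper_width: 0.392
```

```bash
python3 avg.py 2;python3 ho.py 13 0 0 0.01
```

```text
t 15.7 F [ 0.   -0.34  0.18] +- [0.2  0.05 0.01] M [ 0.044 -0.19   0.003] +- [0.014 0.002 0.035] pos [ 0.5032 -0.002   0.0933] w 34.7
tool F [-0.11 -0.32 -0.18] tool M [-0.101 -0.166 -0.003] eff [-1.000e-02 -3.037e+01  1.498e+01  3.320e+00 -9.000e-02 -0.000e+00]
axis in case frame [-8.e-04  3.e-04  1.e+00] pitch a -0.0008 k -4.698
```

View pics/ho13.png

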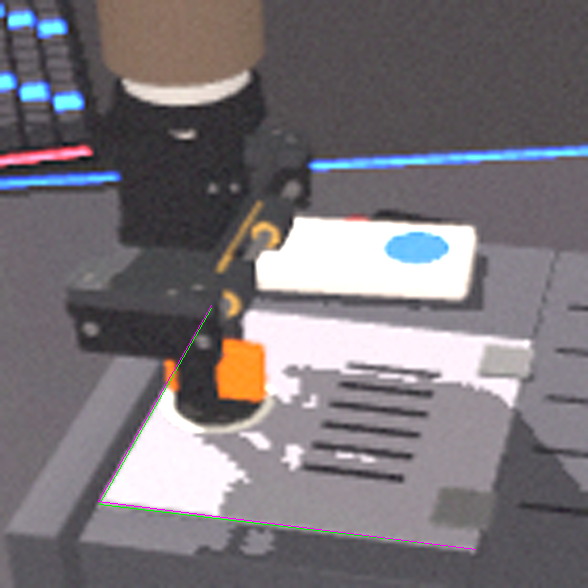

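Free, and the hatch is staying down. Retreat straight up, then away.

Emit:
{"api": "play_rows", "payload": {"deltas": [[0, 0, -0.5, 0, 0, 0, 40], [0, 0, -1.2, 0, 0, 0, 40], [0, 0, -2.2, 0, 0, 0, 40], [0, 0, -3.5, 0, 0, 0, 40], [0, 0, -5, 0, 0, 0, 40], [1, 0, -6, 0, 0, 0, 40], [2, 0, -6.5, 0, 0, 0, 40], [3, 2, -7, 0, 0, 0, 40], [3, 4, -7, 0, 0, 0, 40], [3, 6, -7, 0, 0, 0, 40], [3, 8, -7, 0, 0, 0, 40], [3, 9, -7, 0, 0, 0, 40]]}}

```text
time_s: 16.95
tcp_pos: [0.5023, 0.2383, 0.2681]
ee_rot: [[-0.951, 0.309, 0.001], [0.309, 0.951, -0.0], [-0.001, 0.0, -1.0]]
wrist_force: [0.4, -1.0, 0.3]
gripper_width: 0.461
```

```bash
python3 - <<'E'
from station import r
import cv2,numpy as np
s=r.sense();print(s["time_s"],s["tcp_pos"],s["wrist_force"])
for c in("side","top"):
    d=r.capture(c);cv2.imwrite(f"pics/{c}F.png",d["pixels"][:,:,::-1])
    for n in["hatch_edge","power_bank_mid","remote_mid","mouse_mid"]:
        print(c,n,[(round(q["score"],2),np.round(q["centre"],4)) for q in r.spot_in(c,n)[:1]])
E
cat > o2.py <<'E'
from ov import *
p=np.load("p.npy").copy();p[3]=0.01
draw({"top":"pics/topF.png","side":"pics/sideF.png"},p,1.571,"ovF")
E
python3 o2.py
```

```text
16.95 [0.50230677 0.23833423 0.2680946 ] [ 0.37801187 -0.96124486  0.30550275]
side hatch_edge [(0.65, array([ 0.5634, -0.0351,  0.1005]))]
side power_bank_mid [(0.95, array([0.5958, 0.1217, 0.1177]))]
side remote_mid [(0.63, array([ 0.5626, -0.2804,  0.0087]))]
side mouse_mid [(0.45, array([0.6406, 0.3198, 0.0366]))]
top hatch_edge [(0.6, array([ 0.5663, -0.0208,  0.0988]))]
top power_bank_mid [(0.87, array([0.5931, 0.1344, 0.1172]))]
top remote_mid [(0.75, array([ 0.5619, -0.2725,  0.0105]))]
top mouse_mid [(0.63, array([0.6361, 0.3045, 0.0383]))]
```

View pics/ovF_top.png

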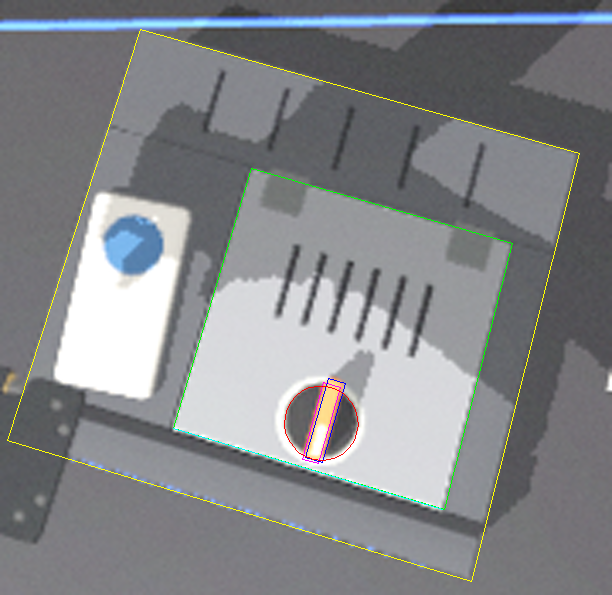

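View pics/ovF_side.png

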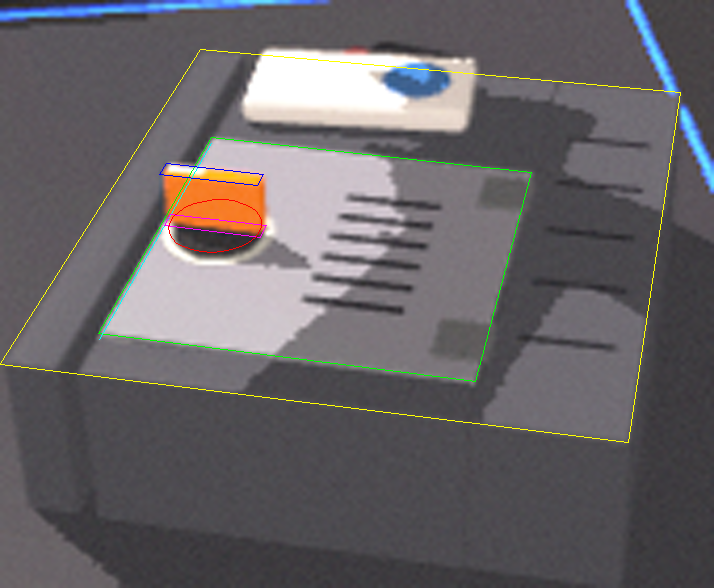

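```bash
python3 -c "
from station import r
print(r.finish_job())"
```

```text
the job is handed in; nothing more can be done
None
```

The hatch is shut and latched, and I handed the job in after about 17 s of the 53 s allowed.

**What I did**
- I gripped the orange wing in line with the tilted hatch and followed the hinge arc down.
- The upward push on the tool rose to about 6.5 N near shut. It then climbed steeply with no further movement, so the hatch was seated, at roughly level.
- I held it there at 13 to 16 N at the wrist, which I estimate as 6 to 8 N on the ledge, and turned the knob clockwise. The wrist torque rose sharply to 0.63 N m at the end, which I took as the stop.
- I eased off, opened the fingers and moved straight up and clear.

**Last checks**
- **Hatch:** it stayed shut by itself for over a second after I let go, at about 0.01 rad in both camera views.
- **Knob:** the wing matches the full quarter turn in the top picture, with the white stripe towards the frame edge.
- **Loose objects:** the top camera puts the power bank, remote and mouse within 4 mm of where they started, within its accuracy. The side camera agreed on the remote and mouse. It read the power bank about 14 mm off its first reading. I put that down to the hatch partly covering the power bank in the first picture, since it sits in the same place in the top pictures.

**What disagreed**
- **Fingertips:** in the side pictures they sat about 20 mm behind the reported TCP. I set the grasp depth by the picture and by contact force instead.
- **Turning torque:** it did not show the expected rise from 0.6 rad, and its sign was odd until the stop.

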